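# Start the clamp nut on its stud

## Task

Start the big flange nut lying on the trivet on the upright stud of the railing clamp: set it over the stud flange down, back it off (counter-clockwise seen from above) under a light push until the thread drops in, then turn it clockwise about an eighth of a turn so that the thread catches it and draws it down, and let go. Never force it against the stud, and leave the pans, the canister and the skewer holder where they are.

Things in the scene. Friction and masses are not known exactly. Their poses are not given: they have to be found in the camera images.
- nut: plain steel hex flange nut, 0.2 kg, 34 mm tall, flange down on the trivet. Round flange 58 mm wide, 5 mm thick; above it a hexagon 44 mm across flats. Origin: centre of the underside; z up the bore; x is square to a flat. Open bore 32 mm; low in it four round thread lugs (4 mm thick) 90 degrees apart leave 23 mm across; lug undersides are 5 mm above the nut's underside.
- clamp: steel railing clamp fixed to the shelf: base plate 170 x 70 x 8 mm with a fixed upright stud (it does not turn), 30 mm over the thread, 20 mm core. Origin: on the stud's axis at shelf level, z up. Right-hand thread, four starts, 30 mm lead. The nut has about 1.5 mm sideways play on it. Push with 3 to 8 N; more than 45 N between nut and clamp spoils the thread.
- stud_tip (a point): tip of the stud's tapered nose (15 mm wide at the tip, 20 mm at its foot), on the axis, 52 mm above the shelf
- stud_top (a point): on the stud's axis, 40 mm above the shelf: level of the thread's start ledges. The nut set on stands with its lugs on them (underside 35 mm up). Every 90 degrees an entry gap 36 degrees wide cuts them; counter-clockwise of each gap is a dog, 10 degrees wide, 5 mm higher. On the ledges the nut turns counter-clockwise to the gaps; clockwise it jams on the dogs.
- gap_floor (a point): on the stud's axis, 32 mm above the shelf: floor of the entry gaps. Within 80 degrees of backing off the lugs fall 8 mm to here (underside 27 mm up), with about 19 degrees of room before they strike the next dogs. The angle of the gaps round the stud is different every time, whatever the clamp's yaw.
- thread_end (a point): on the stud's axis, 27.5 mm above the shelf: lower end of the thread. From the gaps the nut turns clockwise under the ledges: level until its lugs are clear of the gaps (0 to 19 degrees, by where they lie), then sinking 1 mm per 12 degrees; it stops here after 54 to 73 degrees in all (underside 22.5 mm up).
- tube (a point): middle of the top of the dark horizontal railing tube under the strap, 65 mm from the stud along the clamp's x, 43 mm above the shelf; tube 34 mm thick, 200 mm long along the clamp's y
- trivet: black round silicone trivet fixed to the shelf, 140 mm across, 6 mm thick; origin at the centre of its underside
- pans: stack of three rectangular aluminium grill pans, 162 x 242 x 47 mm, bystander; origin at the centre of the underside
- canister: lidded stainless canister with a knob, 95 mm across, 127 mm tall, bystander; origin at the centre of the underside
- skewers: round bamboo holder 72 mm across and 100 mm tall with skewers up to 182 mm high, bystander; origin at the centre of the underside
Not all that is in view belongs to the job. Several things have the shape of the nut; the one meant has the colours described above.

How it is judged:
By the outcome, as a careful person would: the job done as asked, in the order asked, and still so for the second after the job is handed in, with the robot touching nothing.
It also fails if it takes over 72 s, if anything falls off the work surface, if the arm or the gripper's body presses on something with over 40 N, if the wrist force passes 120 N, or if a joint passes its speed limit or range.

## Robot

A 6-joint arm with a two-finger parallel gripper is mounted at the origin on the work surface. World frame = base frame: x ahead of the robot, y to its left, z up, the work surface at z = 0. Lengths are in m, angles in degrees, forces in N, time in s.
With the tool pointing down it reaches from about 0.375 to 0.925 m from the base axis. Payload 5.7 kg.
Tool frame: the origin (TCP) lies where the fingers leave the gripper's body, on its centre line; the fingertips stand 73 mm ahead of it and the grasp point (between the pads) lies 54 mm ahead of it; z points along the fingers, y is the line along which they close (so a half turn about z gives the same grasp; the last joint's range is limited). The gripper opens to 85 mm and grips with 20 to 120 N. Pads are 22 mm wide; open, the fingers measure 114 mm over their backs; the gripper's body (76 mm by 85 mm) begins 54 mm behind the grasp point. The pads swing forward as they close: fully open they stand 13 mm farther back than shut.
Start: joints at [-75.693, 20.558, 86.54, -0, 72.909, -6.595], TCP at [0.214, -0.56, 0.304] pointing down, gripper open.
Joint ranges: [-170.27, 170.27], [-57.76, 135], [12.27, 136.19], [-55.21, 235.2], [11.17, 155.16], [-170.74, 170.74]. Speed limits (degrees/s): [136.94, 136.94, 180, 180, 180, 180].

## Interface

Orientations are given as [roll, pitch, yaw] about the fixed x, y, z axes, in that order (R = Rz(yaw) Ry(pitch) Rx(roll)).
In Python, from bench import robot gives the robot as it stands.
- The arm moves only by the tool servo_tool, never from a script. Its arguments are lists of equal length, an entry for each row: "twist": the turn, a rotation vector about the tool's x, y, z in units of 5 degrees (1.0 is 5 degrees), a list of three; "translation": the shift along the tool's x, y, z in m, a list of three; "jaw": the gripper's target within -1 to 1 (fully open at 1, half-way at 0, shut at -1). A call has 1 to 20 rows; each row shifts and turns the commanded pose from where the row before left it, along the tool's axes as they then stand; what a row does not reach is not made up. A row lasts 1/8 s, in which the tool goes at most 62.5 mm and 10.7 degrees, less where a joint would pass 70% of its speed; a pose out of reach is approached as far as the arm can. A call is refused whole if a number of a shift passes 0.0625 or a number of a turn 1, either way. A call with a gripper value outside its range is refused whole. The fingers move at their own pace and stop on an object; "grip_force" is the grip in N (left out, the last holds). Time passes only in rows, so rows that do not move let the fingers close. It gives the time, the measured TCP pose, the force, the opening and the grip force at its end, in the units of the state.
- robot.get_obs(): the state, without advancing time (a new reading comes with each control period).
- robot.snapshot(name): name is "side" or "top" or "wrist"; returns a dict with "img" (420x560x3 uint8, red, green, blue), "mtx" (3x3 intrinsics, pixels), "k1" (the pictures are not rectified: a ray, as slopes to the right and down, at radius r is drawn at 1 + k1 r^2 times it, then the intrinsics apply), "world_to_cam" (4x4, takes a point from world to camera coordinates); the wrist camera has in their place "T_tool_cam" (4x4, takes a point from camera to tool coordinates, whose origin is the TCP and whose axes are the flange's). Camera axes: x right, y down, z forward; pixel columns grow to the right and rows downward; lengths in m; the calibration is good to about 2 mm. A picture is of the moment at which its call begins: read the wrist's pose just before it. There is no depth.
- robot.finish_job(): hands the job in; it is judged then, once.
The state is a dict: "t": time; "qpos": joint angles; "dq": joint speeds; "joint_efforts": joint torques, N m; "tcp_pos": TCP position; "tcp_rot": TCP orientation; "contact_force": force on the tool from outside, world axes, zero at the start; "torque": the same for the moment, N m; "grip_width": finger opening in m; "grasp_force": force on a finger pad.
Only numpy, scipy, OpenCV 4.12 (cv2) and the standard library are available. Lean on these libraries where they do the work, as an engineer would, in place of code of your own. Each camera call takes 0.05 s, during which the arm holds its last target. There are 200 camera calls.

## Working session

There is one attempt and no reset: what is moved stays moved. The work goes in short steps, Python scripts to look and compute and a tool call to move; the robot and the scene stay as the last step left them, time stands still between calls to the robot, and variables do not carry over. Pictures are saved under pics/ and viewed, at most 10 in all, crops included, and the job is handed in when it is done.

Besides the shell and the picture viewer there is one more tool, called after ">>>" as name(argument=value, ...) on one line, values as JSON. servo_tool: Moves the arm, as the interface text tells. Its arguments: {"type":"object","properties":{"twist":{"type":"array","items":{"type":"array","items":{"type":"number"}}},"translation":{"type":"array","items":{"type":"array","items":{"type":"number"}}},"jaw":{"type":"array","items":{"type":"number"}},"grip_force":{"type":"number"}},"required":["twist","translation","jaw"]}

```bash
mkdir -p pics; ls
python3 - <<'E'
from bench import robot
import cv2,pickle
o=robot.get_obs();print({k:o[k] for k in('t','tcp_pos','tcp_rot','grip_width')})
S={}
for n in('side','top','wrist'):
    s=robot.snapshot(n);S[n]=s;cv2.imwrite(f'pics/{n}0.png',s['img'][:,:,::-1])
    print(n,s['mtx'].tolist(),s['k1'],(s['world_to_cam'] if n!='wrist' else s['T_tool_cam']))
pickle.dump((o,S),open('s0.pkl','wb'))
E
```

```text
pics
{'t': 0.0, 'tcp_pos': array([ 0.21390384, -0.55999081,  0.30305491]), 'tcp_rot': array([-1.79895052e+02, -1.09417631e-02,  2.09007919e+01]), 'grip_width': 0.08564834304350807}
side [[481.9935506821167, 0.0, 272.55150478169], [0.0, 481.9935506821167, 212.93226001541316], [0.0, 0.0, 1.0]] -0.16130990818607924 [[-9.98027604e-01 -6.27673605e-02 -1.07665573e-03  5.58935060e-01]
 [-4.66168433e-02  7.52496192e-01 -6.56944710e-01  7.69802558e-02]
 [ 4.20448647e-02 -6.55598764e-01 -7.53937988e-01  1.25279983e+00]
 [ 0.00000000e+00  0.00000000e+00  0.00000000e+00  1.00000000e+00]]
top [[409.07036876493225, 0.0, 278.46829259150275], [0.0, 409.07036876493225, 209.15548901231853], [0.0, 0.0, 1.0]] -0.061905373854772294 [[-4.76094786e-02 -9.98865887e-01  5.25747842e-04  1.50937387e-02]
 [-9.77979115e-01  4.65068537e-02 -2.03455063e-01  5.91888571e-01]
 [ 2.03199871e-01 -1.02005599e-02 -9.79084144e-01  9.08051646e-01]
 [ 0.00000000e+00  0.00000000e+00  0.00000000e+00  1.00000000e+00]]
wrist [[348.9428048358986, 0.0, 283.70669975756243], [0.0, 348.9428048358986, 205.41246544877674], [0.0, 0.0, 1.0]] -0.07740245043442916 [[ 3.01236537e-04 -9.54000809e-01 -2.99803880e-01  7.62394469e-02]
 [ 9.99999884e-01  4.00235182e-04 -2.68803008e-04  5.26434056e-05]
 [ 3.76430347e-04 -2.99803764e-01  9.54000818e-01 -6.98430809e-02]
 [ 0.00000000e+00  0.00000000e+00  0.00000000e+00  1.00000000e+00]]
```

View pics/top0.png

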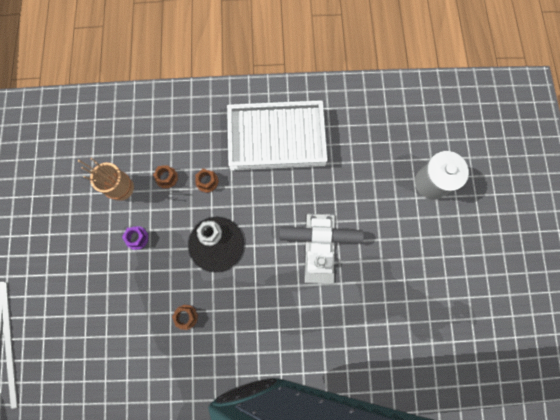

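View pics/side0.png

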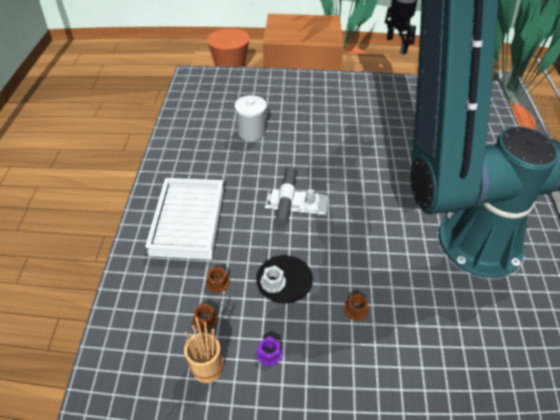

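The top view shows four copper-brown nuts or nut shapes at (165,175), (206,179) and (185,317), a purple one at (135,237), and a plain steel one on the black trivet at (208,232). Only the steel one fits the description. The stud is at about (321,262). I'll confirm both in a crop and get rough positions.

```bash
cat > h.py <<'E'
import numpy as np,cv2,pickle
from scipy.spatial.transform import Rotation as R
def cam(s,o=None):
    if 'world_to_cam' in s: return np.linalg.inv(s['world_to_cam'])
    T=np.eye(4);T[:3,:3]=R.from_euler('xyz',o['tcp_rot'],degrees=True).as_matrix();T[:3,3]=o['tcp_pos']
    return T@s['T_tool_cam']
def dist(s): return np.array([s['k1'],0,0,0])
def ray(s,uv,o=None):
    T=cam(s,o);p=cv2.undistortPoints(np.float64(uv).reshape(-1,1,2),s['mtx'],dist(s)).reshape(-1,2)
    d=np.c_[p,np.ones(len(p))]@T[:3,:3].T
    return T[:3,3],d
def plane(s,uv,z,o=None):
    c,d=ray(s,uv,o); return c+d*((z-c[2])/d[:,2])[:,None]
def tri(a,b):
    A=0;B=0
    for c,d in(a,b):
        d=d[0]/np.linalg.norm(d[0]);P=np.eye(3)-np.outer(d,d);A=A+P;B=B+P@c
    return np.linalg.solve(A,B)
def proj(s,X,o=None):
    T=np.linalg.inv(cam(s,o));p=cv2.projectPoints(np.float64(X).reshape(-1,3),cv2.Rodrigues(T[:3,:3])[0],T[:3,3],s['mtx'],dist(s))[0]
    return p.reshape(-1,2)
E
python3 - <<'E'
from h import *
o,S=pickle.load(open('s0.pkl','rb'));t=S['top'];s=S['side']
print('nut',plane(t,[208,232],.04),plane(s,[273,278],.04))
print('stud',plane(t,[321.5,262],.052),plane(s,[310.5,195],.052))
print('tube ends',plane(t,[[280,235],[362,236]],.043))
print('trivet',plane(t,[216,244],.006))
print('canister',plane(t,[447,170],.127),'skew',plane(t,[105,178],.1),'pans',plane(t,[277,135],.04))
a=cv2.resize(t['img'][200:275,180:280],None,fx=4,fy=4,interpolation=2)
b=cv2.resize(t['img'][205:290,270:370],None,fx=4,fy=4,interpolation=2)
c=cv2.resize(s['img'][160:310,240:340],None,fx=4,fy=4,interpolation=2)
im=np.zeros((600,800,3),np.uint8);im[:300,:400]=a;im[300:,:400]=b[:300];im[:,400:]=c
cv2.imwrite('pics/crop1.png',im[:,:,::-1])
E
```

```text
nut [[0.54841307 0.15812626 0.04      ]] [[0.54820718 0.17059689 0.04      ]]
stud [[ 0.46327337 -0.10741369  0.052     ]] [[ 0.4636128 -0.0922151  0.052    ]]
tube ends [[ 0.53265067 -0.01390779  0.043     ]
 [ 0.52077685 -0.20935725  0.043     ]]
trivet [[0.52296411 0.1444277  0.006     ]]
canister [[ 0.65086905 -0.39966918  0.127     ]] skew [[0.67725411 0.38833124 0.1       ]] pans [[ 0.78713666 -0.0186805   0.04      ]]
```

View pics/crop1.png

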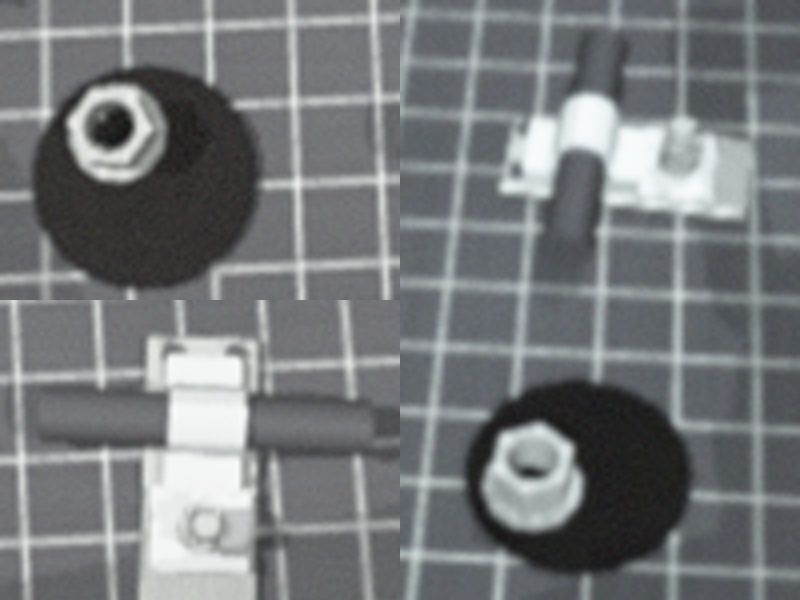

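The crop confirms it: the plain steel hex flange nut stands on the trivet at top (208,231). The stud tip is at top (322,261.5) and side (311,192). I'll pass over the stud for a close wrist view on the way.

>>> servo_tool(twist=[[0,0,0],[0,0,0],[0,0,0],[0,0,0],[0,0,0],[0,0,0],[0,0,0],[0,0,0],[0,0,0],[0,0,0],[0,0,0],[0,0,0]], translation=[[0.039,-0.0335,0.006],[0.039,-0.0335,0.006],[0.039,-0.0335,0.006],[0.039,-0.0335,0.006],[0.039,-0.0335,0.006],[0.039,-0.0335,0.006],[0.039,-0.0335,0.006],[0.039,-0.0335,0.006],[0.039,-0.0335,0.006],[0.039,-0.0335,0.006],[0,0,0],[0,0,0]], jaw=[1,1,1,1,1,1,1,1,1,1,1,1])

```text
t: 1.65
tcp_pos: [0.4586, -0.1085, 0.2438]
tcp_rot: [-180.0, 0.0, 21.0]
contact_force: [1.3, -0.2, -0.8]
grip_width: 0.0855
grasp_force: 0.0
```

```bash
cat >> h.py <<'E'
def shot(tag):
    from bench import robot
    o=robot.get_obs();s=robot.snapshot('wrist');pickle.dump((o,s),open(tag+'.pkl','wb'))
    print(o['t'],o['tcp_pos'],o['tcp_rot'],o['contact_force']);return o,s
E
python3 - <<'E'
from h import *
o,s=shot('stud')
print(proj(s,[[.461,-.107,.052],[.461,-.107,.0]],o))
cv2.imwrite('pics/stud.png',cv2.resize(s['img'],(800,600),interpolation=2)[:,:,::-1])
E
```

```text
1.65 [ 0.45858261 -0.10854694  0.24377617] [-1.79997594e+02  4.36945893e-02  2.09678879e+01] [ 1.26193113 -0.18736099 -0.83611506]
[[283.00384873 194.46239424]
 [283.13624112 179.18417829]]
```

View pics/stud.png

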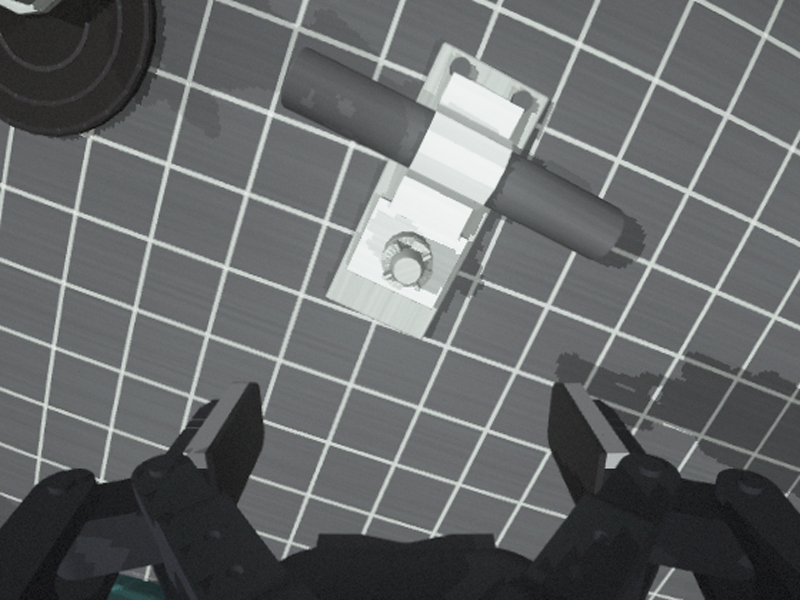

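The stud tip is at wrist (285,186), with the tube beyond it. The thread ledges around it show faintly, so I'll enlarge them.

Run:
```python
from h import *
o,s=pickle.load(open('stud.pkl','rb'))
t=pickle.load(open('s0.pkl','rb'))[1]
print(plane(s,[285,186],.052,o), plane(t['top'],[322,261.5],.052), tri(ray(t['top'],[322,261.5]),ray(t['side'],[311,192])))
T=cv2.resize(s['img'][155:215,245:325],(800,600),interpolation=cv2.INTER_CUBIC)
cv2.imwrite('pics/studc.png',T[:,:,::-1])
```

```text
[[ 0.46789245 -0.10601228  0.052     ]] [[ 0.46437591 -0.10865856  0.052     ]] [ 0.46343388 -0.10906751  0.04642489]
```

View pics/studc.png

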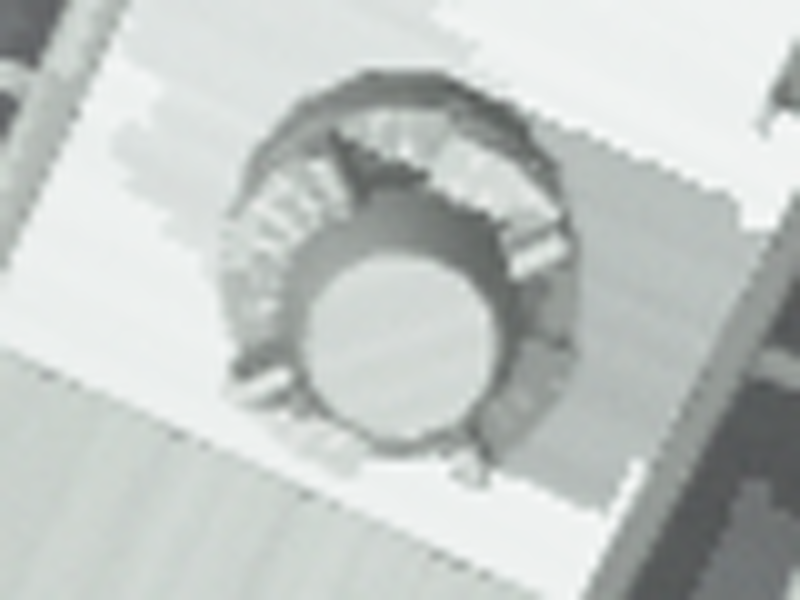

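Run:
```python
from h import *
o,s=pickle.load(open('stud.pkl','rb'))
f=lambda p:np.array([245,155])+(np.array(p)+.5)/10-.5
c=plane(s,f([400,345]),.052,o)[0];print('tip',c)
print('tipradius',plane(s,[f([302,345]),f([498,345])],.052,o))
P=plane(s,[f(p) for p in[(540,252),(262,385),(470,465),(338,180)]],.045,o)
d=P-c;print(np.degrees(np.arctan2(d[:,1],d[:,0])),np.hypot(d[:,0],d[:,1]))
print('tube dir',np.diff(plane(s,[[292*.7,80*.7],[620*.7,235*.7]],.043,o),axis=0))
```

```text
tip [ 0.46549463 -0.1065615   0.052     ]
tipradius [[ 0.46277576 -0.09947359  0.052     ]
 [ 0.46821502 -0.11364888  0.052     ]]
[ -41.58477982  136.07516967 -133.46761773   43.8357653 ] [0.01245697 0.0121442  0.01309755 0.01250751]
tube dir [[-0.0111104  -0.19428459  0.        ]]
```

The dogs (raised, bright edges in the crop) are at (540,252), (262,385), (470,465) and (338,180), so about 46° mod 90 in world yaw. That puts the gap centres at about 23° mod 90. Next I look straight down the nut's bore.

>>> servo_tool(twist=[[0,0,0],[0,0,0],[0,0,0],[0,0,0],[0,0,0],[0,0,0],[0,0,0]], translation=[[0.0205,-0.043,0.012],[0.0205,-0.043,0.012],[0.0205,-0.043,0.012],[0.0205,-0.043,0.012],[0.0205,-0.043,0.012],[0,0,0],[0,0,0]], jaw=[1,1,1,1,1,1,1])

```text
t: 2.58
tcp_pos: [0.478, 0.1277, 0.1841]
tcp_rot: [180.0, 0.0, 20.9]
contact_force: [-0.1, 0.0, -0.0]
grip_width: 0.0856
grasp_force: 0.0
```

Run:
```python
from h import *
o,s=shot('nut')
p=proj(s,[[.548,.157,.03]],o)[0];print(p)
u,v=np.clip(p.astype(int),[60,45],[500,375]);print(u-60,v-45)
cv2.imwrite('pics/nut.png',cv2.resize(s['img'][v-45:v+45,u-60:u+60],(800,600),interpolation=cv2.INTER_CUBIC)[:,:,::-1])
```

```text
2.575 [0.47803443 0.12767812 0.18405121] [1.79976551e+02 1.84353143e-02 2.08544666e+01] [-0.1013112   0.02343865 -0.02836856]
[279.61449301  97.21035234]
219 52
```

View pics/nut.png

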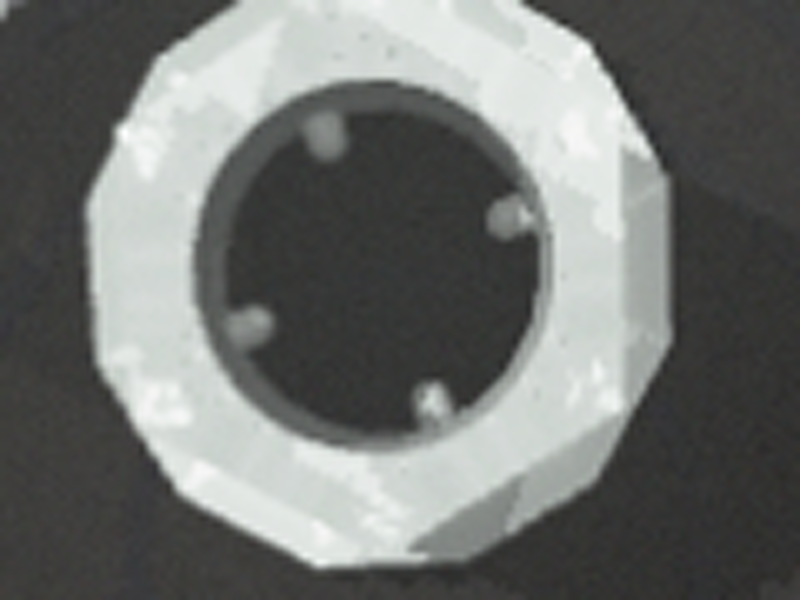

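Run:
```python
from h import *
o,s=pickle.load(open('nut.pkl','rb'));f=lambda p:np.array([219,52])+(np.array(p)+.5)*.15-.5
c=plane(s,f([372.5,265]),.04,o)[0]
print('bore top',c,np.linalg.norm(np.diff(plane(s,[f([193,265]),f([552,265])],.04,o),axis=0)))
L=plane(s,[f(p) for p in[(326,135),(510,216),(432,403),(250,327)]],.015,o)
m=L.mean(0);d=L-m;print('lugs',m,np.degrees(np.arctan2(d[:,1],d[:,0]))%90,np.hypot(d[:,0],d[:,1]))
e=np.diff(plane(s,[f((622,150)),f((622,415))],.04,o),axis=0)[0];print('edge dir',np.degrees(np.arctan2(e[1],e[0])),np.linalg.norm(e))
e=np.diff(plane(s,[f((622,415)),f((410,550))],.04,o),axis=0)[0];print('edge2 dir',np.degrees(np.arctan2(e[1],e[0])),np.linalg.norm(e))
S=np.array([.4655,-.1066]);
y=np.radians(20.85);M=np.array([[np.cos(y),np.sin(y)],[np.sin(y),-np.cos(y)]])
print('tool delta to nut',M@(m[:2]-o['tcp_pos'][:2]))
```

```text
bore top [0.55011495 0.16092073 0.04      ] 0.03163273112445787
lugs [0.54990906 0.16079187 0.015     ] [42.66011895 43.04639954 43.0005825  43.33530236] [0.01378927 0.01382888 0.01371882 0.01391105]
edge dir -157.97513322623547 0.022645052522868202
edge2 dir 143.16002002266472 0.022486239943355184
tool delta to nut [ 0.07895388 -0.0053635 ]
```

The nut centre is (0.550, 0.161), with lugs at 43° mod 90 and flats at about 22.5° mod 60. I'll grip it at yaw about -37.5° so the fingers lie along the tube at release.

>>> servo_tool(twist=[[0,0,0],[0,0,0],[0,0,0.97],[0,0,0.97],[0,0,0.97],[0,0,0.97],[0,0,0.97],[0,0,0.97],[0,0,0.97],[0,0,0.97],[0,0,0.97],[0,0,0.97],[0,0,0.97],[0,0,0.97],[0,0,0],[0,0,0]], translation=[[0.0395,-0.0027,0],[0.0395,-0.0027,0],[0,0,0.004],[0,0,0.004],[0,0,0.004],[0,0,0.004],[0,0,0.004],[0,0,0.004],[0,0,0.004],[0,0,0.004],[0,0,0.004],[0,0,0.004],[0,0,0.004],[0,0,0.004],[0,0,0],[0,0,0]], jaw=[1,1,1,1,1,1,1,1,1,1,1,1,1,1,1,1])

```text
t: 4.62
tcp_pos: [0.5502, 0.1612, 0.1363]
tcp_rot: [-180.0, -0.0, -37.3]
contact_force: [0.3, 0.2, -1.1]
grip_width: 0.0849
grasp_force: 0.0
```

>>> servo_tool(twist=[[0,0,0],[0,0,0],[0,0,0],[0,0,0],[0,0,0],[0,0,0],[0,0,0],[0,0,0],[0,0,0],[0,0,0],[0,0,0],[0,0,0]], translation=[[0,0,0.018],[0,0,0.018],[0,0,0.012],[0,0,0.005],[0,0,0],[0,0,0],[0,0,0],[0,0,0],[0,0,0],[0,0,0],[0,0,0],[0,0,0]], jaw=[1,1,1,1,0.5,0.2,-0.1,-0.3,-0.5,-0.5,-0.5,-0.5], grip_force=50)

```text
t: 6.12
tcp_pos: [0.5502, 0.1623, 0.0837]
tcp_rot: [-179.9, -0.0, -37.3]
contact_force: [-0.6, -1.1, 6.0]
grip_width: 0.0434
grasp_force: 52.4
```

>>> servo_tool(twist=[[0,0,0],[0,0,0],[0,0,-0.8],[0,0,-0.8],[0,0,-0.8],[0,0,-0.8],[0,0,-0.8],[0,0,-0.8],[0,0,-0.8],[0,0,-0.8],[0,0,0],[0,0,0],[0,0,0],[0,0,0],[0,0,0],[0,0,0],[0,0,0],[0,0,0],[0,0,0]], translation=[[0,0,-0.005],[0,0,-0.0125],[0,0,-0.0125],[0,0,-0.0125],[0,0,-0.0125],[0,0,-0.0125],[0,0,-0.0125],[0,0,-0.0125],[0,0,-0.0125],[0,0,-0.0125],[-0.0193,0.0394,0],[-0.0193,0.0394,0],[-0.0193,0.0394,0],[-0.0193,0.0394,0],[-0.0193,0.0394,0],[-0.0193,0.0394,0],[-0.0193,0.0394,0],[0,0,0],[0,0,0]], jaw=[-0.5,-0.5,-0.5,-0.5,-0.5,-0.5,-0.5,-0.5,-0.5,-0.5,-0.5,-0.5,-0.5,-0.5,-0.5,-0.5,-0.5,-0.5,-0.5])

```text
t: 8.5
tcp_pos: [0.39, -0.0999, 0.2009]
tcp_rot: [-180.0, -0.1, -5.4]
contact_force: [0.4, 0.4, -2.3]
grip_width: 0.0434
grasp_force: 52.0
```

Run:
```python
from h import *
o,s=shot('stud2');print(o['grip_width'],o['grasp_force'])
p=proj(s,[[.4655,-.1066,.052]],o)[0];print(p)
u,v=np.clip(p.astype(int),[40,30],[519,389]);print(u-40,v-30)
a=cv2.resize(s['img'],(400,300),interpolation=3);b=cv2.resize(s['img'][v-30:v+30,u-40:u+40],(800,600),interpolation=cv2.INTER_CUBIC)
b[420:,:240]=cv2.resize(s['img'],(240,180),interpolation=3)
cv2.imwrite('pics/stud2.png',b[:,:,::-1])
```

```text
8.5 [ 0.39003151 -0.09989785  0.20088228] [-1.79989419e+02 -5.52854016e-02 -5.36221799e+00] [ 0.43456276  0.36819468 -2.33543533]
0.043352710183058196 51.97584271430969
[282.87077702  97.69886096]
242 67
```

View pics/stud2.png

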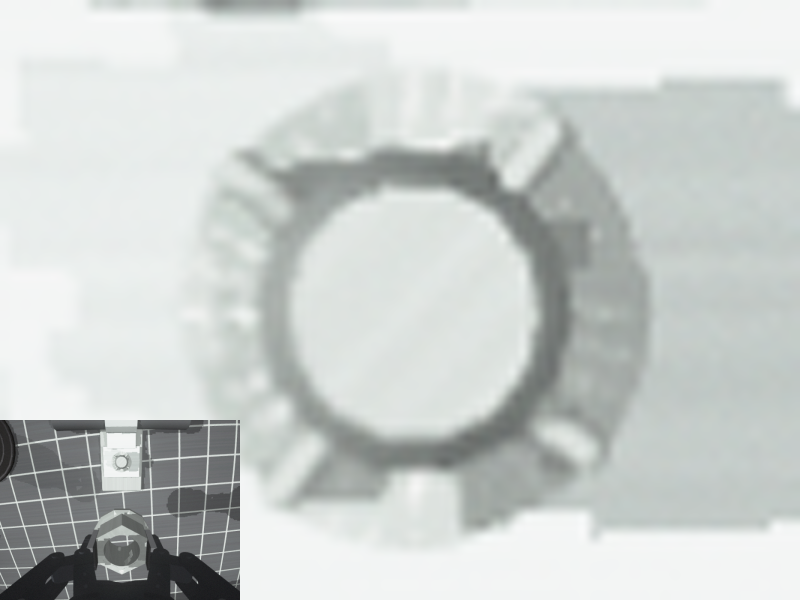

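Run:
```python
from h import *
o,s=pickle.load(open('stud2.pkl','rb'));f=lambda p:np.array([242,67])+(np.array(p)+.5)/10-.5
c=plane(s,f([414.5,312]),.052,o)[0];print('tip',c)
P=plane(s,[f(p) for p in[(533,150),(570,443),(300,478),(262,187)]],.045,o)
d=P-c;print(np.degrees(np.arctan2(d[:,1],d[:,0]))%90,np.hypot(d[:,0],d[:,1]))
y=np.radians(o['tcp_rot'][2]);M=np.array([[np.cos(y),np.sin(y)],[np.sin(y),-np.cos(y)]])
print('tool delta',M@(c[:2]-o['tcp_pos'][:2]))
# nut top while held
```

```text
tip [ 0.46546295 -0.10667481  0.052     ]
[47.6708148  45.35658155 49.13537415 46.21376361] [0.01210938 0.01260074 0.01245493 0.01203781]
tool delta [ 0.07573466 -0.0003019 ]
```

>>> servo_tool(twist=[[0,0,0],[0,0,0],[0,0,0],[0,0,0],[0,0,0],[0,0,0],[0,0,0],[0,0,0],[0,0,0]], translation=[[0.0251,0,0],[0.0251,-0.0003,0],[0.0251,0,0],[0,0,0.0155],[0,0,0.0155],[0,0,0.0155],[0,0,0.0155],[0,0,0],[0,0,0]], jaw=[-0.5,-0.5,-0.5,-0.5,-0.5,-0.5,-0.5,-0.5,-0.5])

```text
t: 9.68
tcp_pos: [0.4654, -0.106, 0.1387]
tcp_rot: [-180.0, -0.0, -5.2]
contact_force: [1.0, 0.3, -2.5]
grip_width: 0.0434
grasp_force: 51.9
```

Run:
```python
from h import *
o,s=shot('held');print(o['grip_width'],o['torque'])
b=cv2.resize(s['img'][190:420,120:440],(800,575),interpolation=cv2.INTER_CUBIC)
cv2.imwrite('pics/held.png',b[:,:,::-1])
```

```text
9.675 [ 0.465385   -0.10598908  0.1387439 ] [-1.79995880e+02 -2.14527786e-02 -5.22930696e+00] [ 1.02819318  0.27308005 -2.52559163]
0.04344566917607118 [-0.0346523   0.01877666  0.01704131]
```

View pics/held.png

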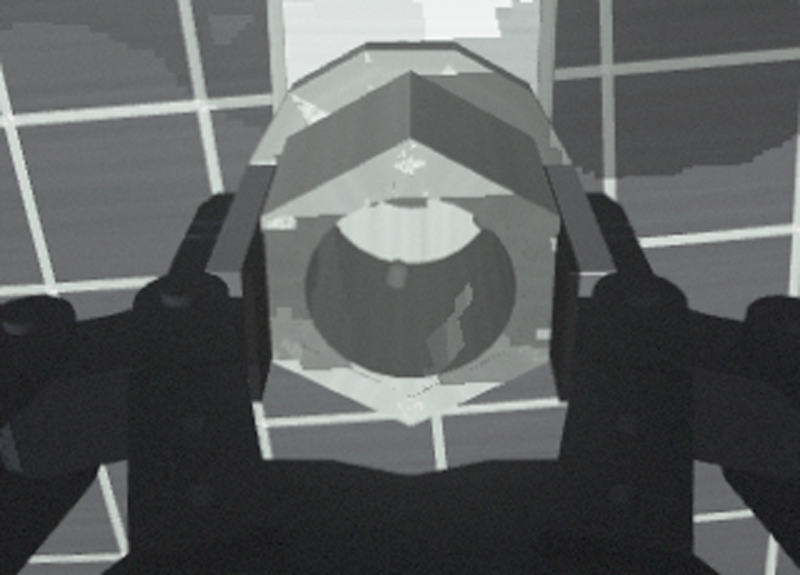

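The nut is held flush and level. The bore's top rim centre is at crop (411,289), and the visible far lug agrees with the expected angle. I'll check the centring.

Run:
```python
from h import *
o,s=pickle.load(open('held.pkl','rb'));f=lambda p:np.array([120,190])+(np.array(p)+.5)*.4-.5
c=plane(s,[f([411,200]),f([411,378]),f([306,289]),f([516,289])],.0387+.0563,o);print(c,(c[0]+c[1])/2,(c[2]+c[3])/2, np.linalg.norm(c[0]-c[1]),np.linalg.norm(c[2]-c[3]))
```

```text
[[ 0.48140828 -0.10779695  0.095     ]
 [ 0.45005794 -0.10494936  0.095     ]
 [ 0.46779774 -0.09061341  0.095     ]
 [ 0.46491817 -0.12224562  0.095     ]] [ 0.46573311 -0.10637316  0.095     ] [ 0.46635796 -0.10642951  0.095     ] 0.03147939315269895 0.03176300666797386
```

>>> servo_tool(twist=[[0,0,0],[0,0,0],[0,0,0],[0,0,0],[0,0,0],[0,0,0],[0,0,0],[0,0,0]], translation=[[0,0.0004,0.006],[0,0,0.005],[0,0,0.003],[0,0,0.002],[0,0,0.002],[0,0,0.002],[0,0,0],[0,0,0]], jaw=[-0.5,-0.5,-0.5,-0.5,-0.5,-0.5,-0.5,-0.5])

```text
t: 10.72
tcp_pos: [0.4648, -0.107, 0.1184]
tcp_rot: [-180.0, -0.0, -5.3]
contact_force: [-0.4, -0.0, -2.2]
grip_width: 0.0429
grasp_force: 51.9
```

>>> servo_tool(twist=[[0,0,0],[0,0,0],[0,0,0],[0,0,0],[0,0,0],[0,0,0]], translation=[[0.0003,0,0.001],[0.0003,0,0.001],[0,0,0.001],[0,0,0.001],[0,0,0.0005],[0,0,0]], jaw=[-0.5,-0.5,-0.5,-0.5,-0.5,-0.5])

```text
t: 11.48
tcp_pos: [0.4653, -0.107, 0.1139]
tcp_rot: [-180.0, 0.0, -5.3]
contact_force: [-0.7, 0.1, -2.4]
grip_width: 0.0432
grasp_force: 51.9
```

>>> servo_tool(twist=[[0,0,0],[0,0,0],[0,0,0],[0,0,0]], translation=[[0,0,0.0005],[0,0,0.0005],[0,0,0.0003],[0,0,0]], jaw=[-0.5,-0.5,-0.5,-0.5])

```text
t: 11.98
tcp_pos: [0.4654, -0.107, 0.1126]
tcp_rot: [-180.0, 0.0, -5.3]
contact_force: [-0.4, -0.1, -1.6]
grip_width: 0.0435
grasp_force: 51.9
```

>>> servo_tool(twist=[[0,0,0],[0,0,0],[0,0,0]], translation=[[0,0,0.0004],[0,0,0.0003],[0,0,0]], jaw=[-0.5,-0.5,-0.5])

```text
t: 12.35
tcp_pos: [0.4654, -0.107, 0.1123]
tcp_rot: [-180.0, -0.0, -5.3]
contact_force: [-0.9, 0.7, 4.6]
grip_width: 0.043
grasp_force: 53.0
```

>>> servo_tool(twist=[[0,0,-0.5],[0,0,-0.5],[0,0,-0.5],[0,0,-0.5],[0,0,0]], translation=[[0,0,0],[0,0,0],[0,0,0],[0,0,0],[0,0,0]], jaw=[-0.5,-0.5,-0.5,-0.5,-0.5])

```text
t: 12.98
tcp_pos: [0.466, -0.1071, 0.1123]
tcp_rot: [180.0, -0.1, 4.7]
contact_force: [0.0, 1.3, 3.9]
grip_width: 0.0429
grasp_force: 52.9
```

>>> servo_tool(twist=[[0,0,-0.5],[0,0,-0.5],[0,0,-0.5],[0,0,-0.5],[0,0,-0.4],[0,0,0]], translation=[[0,0,0],[0,0,0],[0,0,0],[0,0,0],[0,0,0],[0,0,0]], jaw=[-0.5,-0.5,-0.5,-0.5,-0.5,-0.5])

```text
t: 13.72
tcp_pos: [0.4662, -0.1073, 0.1122]
tcp_rot: [179.9, -0.1, 16.7]
contact_force: [2.3, 0.4, 3.4]
grip_width: 0.0431
grasp_force: 52.7
```

>>> servo_tool(twist=[[0,0,-0.4],[0,0,-0.4],[0,0,-0.4],[0,0,0]], translation=[[0,0,0],[0,0,0],[0,0,0],[0,0,0]], jaw=[-0.5,-0.5,-0.5,-0.5])

```text
t: 14.22
tcp_pos: [0.4647, -0.1068, 0.1115]
tcp_rot: [-179.9, 0.1, 22.7]
contact_force: [-0.3, 0.3, -1.4]
grip_width: 0.0433
grasp_force: 52.2
```

The push force is gone at 28° of backing off, so the lugs are at the gaps. I'll turn a few degrees more and lower gently.

>>> servo_tool(twist=[[0,0,-0.4],[0,0,-0.4],[0,0,-0.2],[0,0,0],[0,0,0],[0,0,0]], translation=[[0,0,0],[0,0,0.0003],[0,0,0.0005],[0,0,0.0005],[0,0,0.0005],[0,0,0]], jaw=[-0.5,-0.5,-0.5,-0.5,-0.5,-0.5])

```text
t: 14.98
tcp_pos: [0.4653, -0.107, 0.1101]
tcp_rot: [-180.0, 0.0, 27.7]
contact_force: [-0.6, 0.0, -1.6]
grip_width: 0.0434
grasp_force: 52.2
```

>>> servo_tool(twist=[[0,0,0],[0,0,0],[0,0,0],[0,0,0],[0,0,0],[0,0,0]], translation=[[0,0,0.001],[0,0,0.001],[0,0,0.001],[0,0,0.001],[0,0,0.0006],[0,0,0]], jaw=[-0.5,-0.5,-0.5,-0.5,-0.5,-0.5])

```text
t: 15.72
tcp_pos: [0.4653, -0.107, 0.1055]
tcp_rot: [-180.0, 0.0, 27.7]
contact_force: [0.6, 0.1, -2.4]
grip_width: 0.0435
grasp_force: 52.2
```

>>> servo_tool(twist=[[0,0,0],[0,0,0],[0,0,0],[0,0,0]], translation=[[0,0,0.0004],[0,0,0.0004],[0,0,0.0003],[0,0,0]], jaw=[-0.5,-0.5,-0.5,-0.5])

```text
t: 16.23
tcp_pos: [0.4654, -0.107, 0.1045]
tcp_rot: [-180.0, -0.0, 27.7]
contact_force: [-0.3, 0.1, -0.3]
grip_width: 0.0432
grasp_force: 52.2
```

>>> servo_tool(twist=[[0,0,0],[0,0,0]], translation=[[0,0,0.0003],[0,0,0]], jaw=[-0.5,-0.5])

```text
t: 16.48
tcp_pos: [0.4654, -0.107, 0.1043]
tcp_rot: [180.0, -0.0, 27.7]
contact_force: [-1.4, 0.4, 3.4]
grip_width: 0.0433
grasp_force: 52.7
```

The lugs are on the gap floor (8 mm drop). Now I turn clockwise.

>>> servo_tool(twist=[[0,0,0.5],[0,0,0.5],[0,0,0.5],[0,0,0.5],[0,0,0.5],[0,0,0]], translation=[[0,0,-0.0002],[0,0,0],[0,0,0],[0,0,0.0001],[0,0,0.0002],[0,0,0]], jaw=[-0.5,-0.5,-0.5,-0.5,-0.5,-0.5])

```text
t: 17.23
tcp_pos: [0.4659, -0.1073, 0.1043]
tcp_rot: [180.0, -0.1, 15.2]
contact_force: [-0.4, -1.3, 4.1]
grip_width: 0.0434
grasp_force: 52.6
```

>>> servo_tool(twist=[[0,0,0.5],[0,0,0.5],[0,0,0.5],[0,0,0]], translation=[[0,0,0],[0,0,0.0001],[0,0,0.0002],[0,0,0]], jaw=[-0.5,-0.5,-0.5,-0.5])

```text
t: 17.73
tcp_pos: [0.466, -0.1073, 0.1039]
tcp_rot: [180.0, -0.1, 7.8]
contact_force: [1.6, -0.8, 1.9]
grip_width: 0.0432
grasp_force: 52.6
```

>>> servo_tool(twist=[[0,0,0.5],[0,0,0.5],[0,0,0.5],[0,0,0.5],[0,0,0]], translation=[[0,0,0.0002],[0,0,0.0002],[0,0,0.0002],[0,0,0.0002],[0,0,0]], jaw=[-0.5,-0.5,-0.5,-0.5,-0.5])

```text
t: 18.35
tcp_pos: [0.4658, -0.1072, 0.1031]
tcp_rot: [180.0, -0.1, -2.2]
contact_force: [0.2, -1.4, 4.0]
grip_width: 0.0432
grasp_force: 52.7
```

Turned 30° and sinking as the thread should. I'll carry on to about 47°.

>>> servo_tool(twist=[[0,0,0.5],[0,0,0.5],[0,0,0.5],[0,0,0.5],[0,0,0]], translation=[[0,0,0.0001],[0,0,0.0002],[0,0,0.0002],[0,0,0.0002],[0,0,0]], jaw=[-0.5,-0.5,-0.5,-0.5,-0.5])

```text
t: 18.98
tcp_pos: [0.4654, -0.107, 0.1022]
tcp_rot: [-180.0, -0.0, -12.2]
contact_force: [0.4, -0.3, 3.8]
grip_width: 0.0434
grasp_force: 52.7
```

>>> servo_tool(twist=[[0,0,0.5],[0,0,0.5],[0,0,0.4],[0,0,0]], translation=[[0,0,0.0002],[0,0,0.0002],[0,0,0.0002],[0,0,0]], jaw=[-0.5,-0.5,-0.5,-0.5])

```text
t: 19.48
tcp_pos: [0.4653, -0.1069, 0.1016]
tcp_rot: [-180.0, 0.0, -19.3]
contact_force: [0.4, -0.6, 3.5]
grip_width: 0.0431
grasp_force: 52.7
```

>>> servo_tool(twist=[[0,0,0],[0,0,0],[0,0,0],[0,0,0],[0,0,0],[0,0,0],[0,0,0],[0,0,0]], translation=[[0,0,-0.0003],[0,0,0],[0,0,0],[0,0,0],[0,0,0],[0,0,0],[0,0,0],[0,0,0]], jaw=[-0.5,0.1,0.2,0.3,0.4,0.45,0.45,0.45])

```text
t: 20.48
tcp_pos: [0.4654, -0.107, 0.1019]
tcp_rot: [-180.0, 0.0, -19.3]
contact_force: [-1.0, 0.3, 0.5]
grip_width: 0.0618
grasp_force: 0.0
```

>>> servo_tool(twist=[[0,0,0],[0,0,0],[0,0,0],[0,0,0],[0,0,0],[0,0,0],[0,0,0],[0,0,0],[0,0,0]], translation=[[0,0,-0.005],[0,0,-0.015],[0,0,-0.025],[0,0,-0.03],[0,0,-0.03],[-0.025,0,0],[-0.025,0,0],[0,0,0],[0,0,0]], jaw=[0.45,0.45,0.45,0.45,0.45,0.45,0.45,0.45,0.45])

```text
t: 21.6
tcp_pos: [0.4193, -0.0909, 0.2074]
tcp_rot: [-180.0, -0.1, -19.3]
contact_force: [-0.4, -0.1, 0.3]
grip_width: 0.062
grasp_force: 0.0
```

Run:
```python
from h import *
o,s=shot('end')
p=proj(s,[[.4655,-.1067,.05]],o)[0]
u,v=np.clip(p.astype(int),[60,45],[500,375]);print(p,u-60,v-45)
b=cv2.resize(s['img'][v-45:v+45,u-60:u+60],(800,600),interpolation=cv2.INTER_CUBIC)
from bench import robot
t=robot.snapshot('side')['img'];b[330:,:340]=cv2.resize(t[150:250,240:366],(340,270),interpolation=2)
cv2.imwrite('pics/end.png',b[:,:,::-1])
```

```text
21.6 [ 0.41930978 -0.09092364  0.20735158] [-1.79998269e+02 -1.11832123e-01 -1.92998591e+01] [-0.39759973 -0.10687528  0.28407585]
[282.7547706  141.10021679] 222 96
```

View pics/end.png

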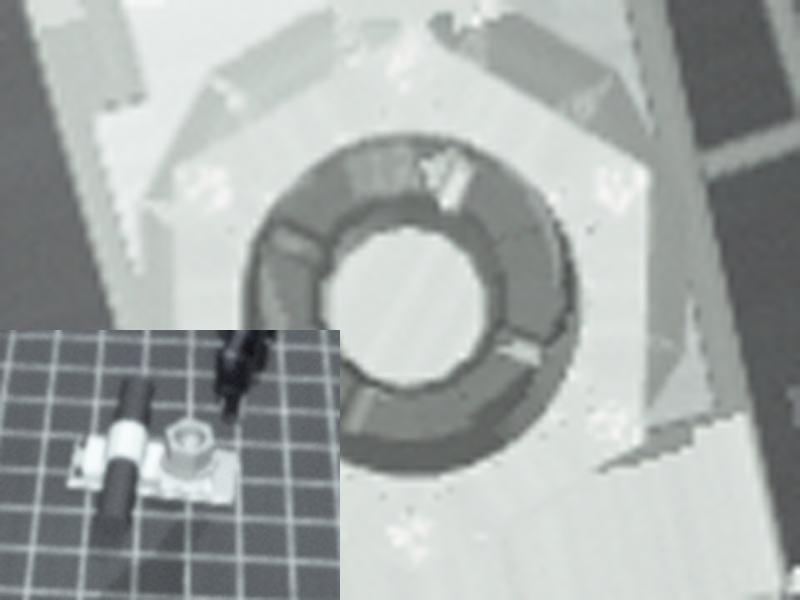

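The picture shows the nut sitting level round the stud, with its bore centred near (410,300). Its flats are still square to the tool and its lugs are hidden under the ledges. The gripper is clear, so I'm handing in.

```bash
python3 -c "
from bench import robot
print(robot.finish_job())"
```

```text
the job is handed in; nothing more can be done
None
```

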